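# Load a die carrier under the sprung hold-down of the setting-up jig

## Task

Put the die carrier into the setting-up jig: lay it flat on the bed, slide it front end first under the sprung hold-down arm so that the plate pushes the arm up, and feel it gently home, without ramming or forcing: flush along the side fence and up against the back stop, where the arm's roller drops into the plate's cross groove and bears down. Let go and leave it there; do not disturb the jar, the stamp or the wooden block.

Things in the scene. Friction and masses are not known exactly. Their poses are not given: they have to be found in the camera images.
- jig: Dark steel jig screwed to the bench. Origin on the bench; x points from the open loading end to the back stop, y to the side fence, z up. In mm: flat bed x -150 to +130, y -55 to +55, top at z 20. Back stop: two steel lugs 13 wide, 16 high, at y -19 and +19, on a grey carriage with the arm; the carriage was clamped anywhere along a slot: stop face at x +38 to +62, NOT reported.
- fence (a point): Point on the face of the side fence at bed height (jig x +5, y +25, z 20), axes as the jig's. The fence, a steel bar 14 high above the bed from jig x -35 to +30, is fixed; there is none on the other side.
- holddown (a joint): Angle (rad) of the sprung arm: steel fork 28 wide, centred on jig y 0, with a free roller (32 dia, 20 wide) 30 before the stop face and 4 above the bed at rest; hinge 25 behind the face, 26 above the bed. 0 at rest, + is up; about 0.11 with the roller on the plate, 0.055 in its groove. Bears with 4 N; lifting it with the plate takes up to 20 N; sliding under it, 4 to 9 N.
- carrier: Die carrier, 0.2 to 0.3 kg: aluminium plate 120 x 50 x 10 with a cross groove 21 wide, 3 deep (x +19.5 to +40.5) that takes the roller when the front meets the stop; brass die 26 x 40 x 4 on it (x -14 to +12); dark wooden grip block x -50 to -20, y -8 to +8, top at z 38. Origin: centre of underside; +x is the front that goes under the arm, y left, z up. Starts flat on the bench.
- toe (a point): Front left lower corner of the carrier plate (carrier x +60, y +25, z 0); axes as the carrier's.
- grip (a point): Centre of the top of the carrier's grip block (carrier x -35, y 0, z 38); the block is pinched from above across its 16 mm width (carrier y).
- glue_jar: Bystander: jar, 52 diameter, 70 high, stands on the bench; origin in the centre of its underside.
- brass_stamp: Bystander: small turned brass hand stamp, 32 diameter, 76 high, stands on the bench; origin in the centre of its underside.
- beech_block: Bystander: light wooden block 80 x 40 x 30 high; origin in the centre of its underside.
Things that resemble listed ones, but are neither listed nor needed, are in the scene too. Several things look just like the carrier: the one meant starts farthest from the robot's base.

How it is judged:
By the outcome, as a careful person would: the job done as asked, in the order asked, and still so for the second after the job is handed in, with the robot touching nothing.
It also fails if it takes over 72 s, if anything falls off the work surface, if the arm or the gripper's body presses on something with over 40 N, if the wrist force passes 120 N, or if a joint passes its speed limit or range.

## Robot

A 6-joint arm with a two-finger parallel gripper is mounted at the origin on the work surface. World frame = base frame: x ahead of the robot, y to its left, z up, the work surface at z = 0. Lengths are in m, angles in degrees, forces in N, time in s.
With the tool pointing down it reaches from about 0.35 to 0.85 m from the base axis. Payload 8.1 kg.
Tool frame: the origin (TCP) lies between the finger pads; the fingertips stand 11 mm ahead of it and the grasp point (between the pads) lies 8 mm behind it; z points along the fingers, y is the line along which they close (so a half turn about z gives the same grasp; the last joint's range is limited). The gripper opens to 85 mm and grips with 20 to 120 N. Pads are 22 mm wide; open, the fingers measure 114 mm over their backs; the gripper's body (76 mm by 85 mm) begins 54 mm behind the grasp point. The pads swing forward as they close: fully open they stand 13 mm farther back than shut.
Start: joints at [-77.888, 7.471, 85.268, -0, 87.261, -4.893], TCP at [0.175, -0.574, 0.242] pointing down, gripper open.
Joint ranges: [-169.43, 169.43], [-51.17, 129.36], [1.28, 143.12], [-76.62, 256.62], [0, 156.53], [-152.29, 152.29]. Speed limits (degrees/s): [136.94, 136.94, 159.86, 180, 180, 180].

## Interface

Orientations are given as [roll, pitch, yaw] about the fixed x, y, z axes, in that order (R = Rz(yaw) Ry(pitch) Rx(roll)).
In Python, from bench import sense, get_image, close_job, find_in, silhouettes gives the robot as it stands. The module is installed in compiled form; this text tells all that it offers.
- The arm moves only by the tool servo_tool, never from a script. Its arguments are lists of equal length, an entry for each row: "grip": the finger opening in m, from 0 to 0.0854; "slide": the shift along the tool's x, y, z in m, a list of three; "twist": the turn about the tool's z in degrees. In form: {"grip": [grip, ...], "slide": [[tx, ty, tz], ...], "twist": [twist, ...]}. A call has 1 to 5 rows; each row is the pose to reach, as a shift and turn from the pose commanded when the call began, along the tool's axes at that moment; what a row does not reach only later rows make up. A row lasts 1/12 s, in which the tool goes at most 41.7 mm and 7.16 degrees, less where a joint would pass 70% of its speed; a pose out of reach is approached as far as the arm can. A call with a gripper value outside its range is refused whole. The fingers move at their own pace and stop on an object; "force" is the grip in N (left out, the last holds). Time passes only in rows, so rows that repeat a pose let the fingers close. It gives the time, the measured TCP pose, the force, the opening and the grip force at its end, in the units of the state.
- sense(): the state, without advancing time (a new reading comes with each control period).
- get_image(name): name is "scene" or "side" or "wrist"; returns a dict with "pixels" (384x512x3 uint8, red, green, blue), "camera_matrix" (3x3 intrinsics, pixels), "extrinsics" (4x4, takes a point from camera to world coordinates). Camera axes: x right, y down, z forward; pixel columns grow to the right and rows downward; lengths in m; the calibration is good to about 2 mm. The wrist camera is an equidistant fisheye: a pixel r from the principal point sees the ray r / f radians off the axis. A picture is of the moment at which its call begins. There is no depth.
- close_job(): hands the job in; it is judged then, once.
Trained networks look in the newest picture that a camera, given by its name, has taken for a name from the list of things; names that differ only in an ending like _2 or _b are one class to them, and where a whole thing is asked for, a point or a joint stands for the part that bears it (a point fixed in the world has none). Each returns a list of dicts, best first, with "p" (0 to 1); they miss things now and then, are a little off and sometimes report something else, mostly with a low value. They report only what shows in the picture. A call takes as long as a camera call. They do not tell look-alikes from the thing itself.
- find_in(thing, camera): "xyz" ([x, y, z] in m, in world coordinates, good to about 4 mm: the middle of the surface that is visible of it).
- silhouettes(thing, camera): "pixels" (384x512 bool, what is visible of it).
The state is a dict: "t": time; "qpos": joint angles; "joint_vel": joint speeds; "joint_torque": joint torques, N m; "ee_pos": TCP position; "tcp_rot": TCP orientation; "ft_force": force on the tool from outside, world axes, zero at the start; "wrist_torque": the same for the moment, N m; "gripper_width": finger opening in m; "grip_force": force on a finger pad.
Only numpy, scipy, OpenCV 4.12 (cv2) and the standard library are available. Lean on these libraries where they do the work, as an engineer would, in place of code of your own. Each camera call takes 0.05 s, during which the arm holds its last target. There are 200 camera calls.

## Working session

There is one attempt and no reset: what is moved stays moved. The work goes in short steps, Python scripts to look and compute and a tool call to move; the robot and the scene stay as the last step left them, time stands still between calls to the robot, and variables do not carry over. Pictures are saved under pics/ and viewed, at most 10 in all, crops included, and the job is handed in when it is done.

Besides the shell and the picture viewer there is one more tool, called after ">>>" as name(argument=value, ...), one argument or row to a line, values as JSON. servo_tool: Moves the arm, as the interface text tells. Its arguments: {"type":"object","properties":{"grip":{"type":"array"},"slide":{"type":"array"},"twist":{"type":"array"},"force":{"type":"number"}},"required":["grip","slide","twist"]}

```bash
mkdir -p pics; python3 - <<'E'
from bench import *
import cv2,numpy as np
ims=[]
for c in ["scene","side"]:
    im=get_image(c); ims.append(im["pixels"])
    print(c,np.round(im["camera_matrix"],1).tolist(),np.round(im["extrinsics"],3).tolist())
    for t in ["carrier","grip","toe","jig","fence","holddown","glue_jar","brass_stamp","beech_block"]:
        print(t,[(round(d["p"],2),np.round(d["xyz"],3).tolist()) for d in find_in(t,c)[:5]])
    cv2.imwrite(f"pics/{c}0.png",cv2.resize(im["pixels"][:,:,::-1],(800,600),interpolation=cv2.INTER_CUBIC))
s=sense();print({k:np.round(v,3).tolist() for k,v in s.items()})
E
```

```text
scene [[400.5, 0.0, 251.5], [0.0, 400.5, 184.1], [0.0, 0.0, 1.0]] [[-0.23, 0.531, -0.815, 1.293], [0.973, 0.126, -0.192, 0.2], [0.0, -0.838, -0.546, 0.558], [0.0, 0.0, 0.0, 1.0]]
carrier [(0.97, [0.425, 0.268, 0.009]), (0.67, [0.343, 0.102, 0.009]), (0.64, [0.557, 0.164, 0.009])]
grip [(0.75, [0.425, 0.26, 0.015]), (0.66, [0.348, 0.103, 0.011])]
toe [(0.72, [0.429, 0.267, 0.006]), (0.7, [0.343, 0.102, 0.006]), (0.61, [0.564, 0.164, 0.008])]
jig [(0.64, [0.626, -0.184, 0.02])]
fence [(0.85, [0.622, -0.185, 0.018])]
holddown [(0.51, [0.623, -0.187, 0.048])]
glue_jar [(0.62, [0.712, 0.002, 0.044])]
brass_stamp [(0.71, [0.466, 0.007, 0.029]), (0.62, [0.606, 0.013, 0.038])]
beech_block [(0.6, [0.466, 0.006, 0.028])]
side [[364.7, 0.0, 253.8], [0.0, 364.7, 187.3], [0.0, 0.0, 1.0]] [[0.972, -0.171, 0.159, 0.404], [-0.233, -0.749, 0.621, -0.413], [0.012, -0.641, -0.768, 0.601], [0.0, 0.0, 0.0, 1.0]]
carrier [(0.91, [0.54, 0.149, 0.009]), (0.64, [0.409, 0.248, 0.007]), (0.6, [0.451, -0.008, 0.03]), (0.59, [0.332, 0.094, 0.012])]
grip [(0.78, [0.334, 0.091, 0.008]), (0.64, [0.543, 0.154, 0.013]), (0.62, [0.41, 0.252, 0.011])]
toe [(0.96, [0.408, 0.248, 0.011]), (0.9, [0.539, 0.154, 0.012]), (0.62, [0.339, 0.093, 0.008])]
jig [(0.7, [0.56, -0.207, 0.022])]
fence [(0.56, [0.551, -0.206, 0.019])]
holddown [(0.6, [0.623, -0.188, 0.048]), (0.37, [0.554, -0.206, 0.022])]
glue_jar [(0.63, [0.683, -0.013, 0.057])]
brass_stamp [(0.74, [0.592, 0.004, 0.041])]
beech_block [(0.69, [0.683, -0.013, 0.056]), (0.65, [0.45, -0.009, 0.029])]
{'t': 1.0, 'qpos': [-77.887, 7.471, 85.268, -0.002, 87.262, -4.893], 'joint_vel': [-0.117, 0.079, 0.056, -0.02, -0.055, 0.074], 'joint_torque': [0.0, -56.933, -50.088, -0.0, 0.001, -0.0], 'ee_pos': [0.175, -0.574, 0.242], 'tcp_rot': [-179.999, 0.001, 17.007], 'ft_force': [-0.706, -0.549, 0.316], 'wrist_torque': [0.022, 0.026, 0.037], 'grip_force': 0.0, 'gripper_width': 0.085}
```

View pics/scene0.png

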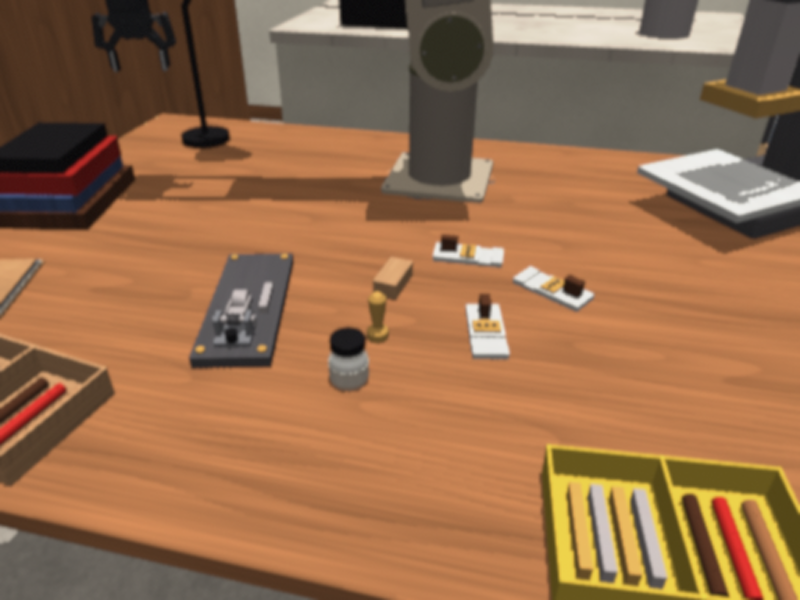

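View pics/side0.png

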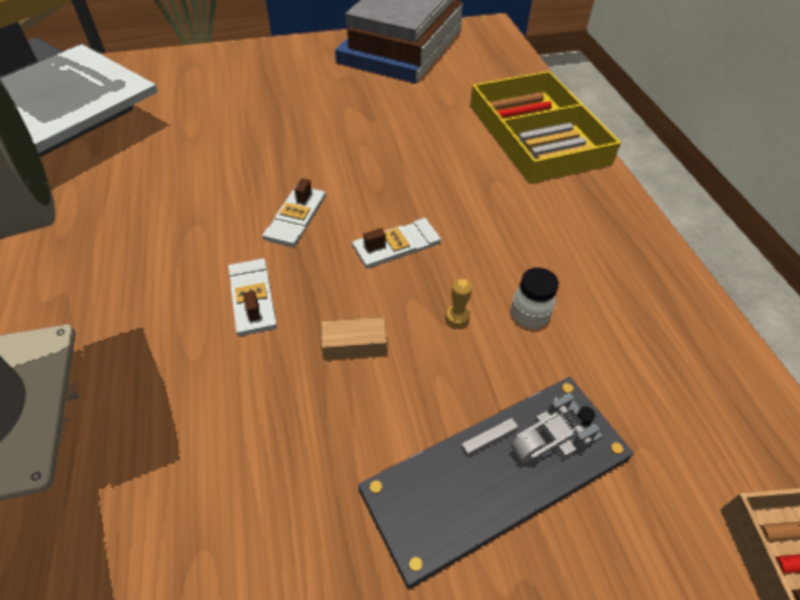

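Look-alikes in the scene picture (800x600): A (487,330), B (553,287), C (468,252). They lie 0.58, 0.50 and 0.36 m from the base, so A is the farthest and fits. I'll fit the poses from the silhouettes and confirm A in a crop.

```bash
cat > h.py <<'E'
from bench import *
import cv2,numpy as np
from scipy.optimize import minimize
def box(x0,x1,y0,y1,z0,z1): return np.array([[x,y,z] for x in(x0,x1) for y in(y0,y1) for z in(z0,z1)])/1e3
CAR=[box(-60,60,-25,25,0,10),box(-50,-20,-8,8,10,38),box(-14,12,-20,20,10,14)]
JIG=[box(-150,130,-55,55,0,20),box(-35,30,25,37,20,34)]
def place(p,pose,z=0):
    x,y,a=pose;c,s=np.cos(a),np.sin(a)
    return p@np.array([[c,-s,0],[s,c,0],[0,0,1]]).T+[x,y,z]
def proj(im,P):
    E=im["extrinsics"];K=im["camera_matrix"];q=(P-E[:3,3])@E[:3,:3]
    if im.get("fish"):
        r=np.hypot(q[:,0],q[:,1]);th=np.arctan2(r,q[:,2]);q=np.c_[q[:,:2]*(th/np.maximum(r,1e-9))[:,None],np.ones(len(q))]
    else: q=q/q[:,2:]
    return (q@K.T)[:,:2]
def ray(im,u,v,z):
    E=im["extrinsics"];d=np.linalg.solve(im["camera_matrix"],[u,v,1.])
    if im.get("fish"):
        th=np.hypot(d[0],d[1]);d=np.array([*(d[:2]*np.sin(th)/th),np.cos(th)])
    d=E[:3,:3]@d;return E[:3,3]+d*(z-E[2,3])/d[2]
def cam(n):
    im=get_image(n);im["fish"]=n=="wrist";return im
S=4
def render(im,boxes,pose,z=0):
    m=np.zeros((384*S,512*S),np.uint8)
    for b in boxes:
        if im.get("fish"): # curved edges: sample
            t=np.linspace(0,1,9);b=np.array([p+(q-p)*k for p in b for q in b for k in t])
        h=cv2.convexHull((proj(im,place(b,pose,z))*S+S/2).astype(np.float32)).round().astype(np.int32);cv2.fillConvexPoly(m,h,1)
    return cv2.resize(m.astype(np.float32),(512,384),interpolation=cv2.INTER_AREA)
def fit(obs,boxes,p0,z=0):
    def cost(p):
        return sum(np.abs(render(im,boxes,p,z)-mk).sum()/mk.sum() for im,mk in obs)
    best=None
    for sg in (0.012,0.004):
        p=best.x if best is not None else np.array(p0)
        sx=np.vstack([p,p+[sg,0,0],p+[0,sg,0],p+[0,0,sg*8]])
        best=minimize(cost,p,method="Nelder-Mead",options=dict(initial_simplex=sx,xatol=1e-4,fatol=1e-4))
    return best.x,best.fun/len(obs)
E
python3 - <<'E'
from h import *
ob={"carrier":[],"jig":[]}
for c in ["scene","side"]:
    im=cam(c)
    for t,xy in (("carrier",(.55,.157,.01)),("jig",(.59,-.195,.02))):
        L=silhouettes(t,c); pc=proj(im,np.array([xy]))[0]
        L=[d for d in L if np.linalg.norm(np.argwhere(d["pixels"]).mean(0)[::-1]-pc)<25]
        print(c,t,[(round(d["p"],2),int(d["pixels"].sum())) for d in L])
        if L: ob[t].append((im,max(L,key=lambda d:d["p"])["pixels"].astype(np.float32)))
    u=proj(im,np.array([[.55,.157,.01]]))[0].astype(int)
    cr=im["pixels"][u[1]-35:u[1]+35,u[0]-45:u[0]+45,::-1]
    j=proj(im,np.array([[.59,-.19,.02]]))[0].astype(int)
    cj=im["pixels"][max(j[1]-55,0):j[1]+55,j[0]-75:j[0]+75,::-1]
    ob.setdefault("v",[]).append(np.vstack([cv2.resize(cr,(390,290),interpolation=cv2.INTER_CUBIC),cv2.resize(cj,(390,300),interpolation=cv2.INTER_CUBIC)]))
    print("crops origin",u,j)
cv2.imwrite("pics/crop1.png",np.hstack(ob["v"]))
for a0 in (0,):
  for k,B,p0s in (("carrier",CAR,[(.55,.157,a) for a in(0.2,)]),("jig",JIG,[(.58,-.2,.3)])):
    for p0 in p0s:
        for o in [ob[k]]+[[x] for x in ob[k]]:
            p,f=fit(o,B,p0);print(k,np.round(p[:2],4),round(np.degrees(p[2]),2),round(f,3))
E
```

```text
scene carrier [(0.58, 835)]
scene jig [(0.74, 3430)]
crops origin [307 209] [158 196]
side carrier [(0.58, 1029)]
side jig [(0.58, 11278)]
crops origin [254 155] [326 290]
carrier [0.5468 0.1636] 11.91 0.062
carrier [0.5454 0.1633] 12.46 0.064
carrier [0.5475 0.1637] 11.87 0.04
jig [ 0.5811 -0.1984] 14.81 0.048
jig [ 0.5766 -0.1995] 14.76 0.057
jig [ 0.5823 -0.1985] 14.57 0.024
```

View pics/crop1.png

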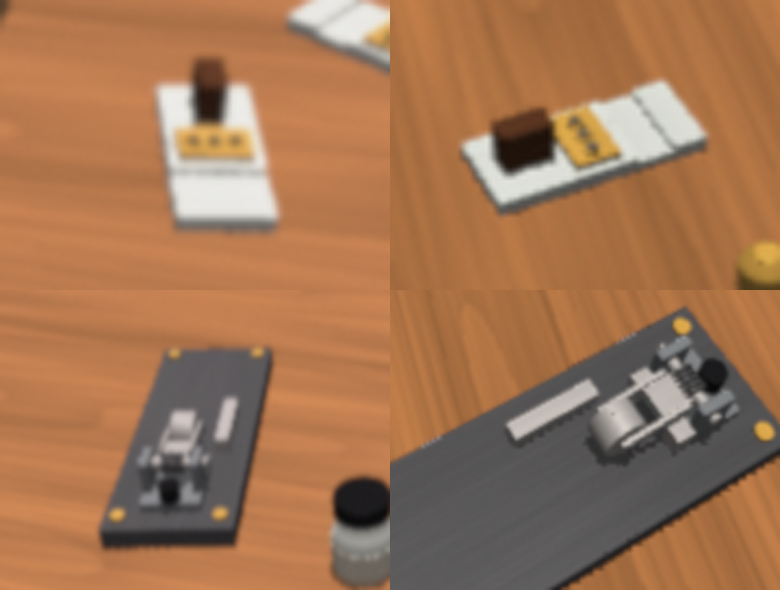

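The crop confirms A: plate at scene (200,150), dark grip at its rear, groove towards +x. The jig's fence is on its +y side and the arm is at its far end. Heading for the carrier.

>>> servo_tool(
  grip=[0.085,0.085,0.085,0.085,0.085],
  slide=[
    [0.0267,-0.0298,0],
    [0.0534,-0.0596,0],
    [0.08,-0.0894,0],
    [0.107,-0.119,0],
    [0.134,-0.149,0],
  ],
  twist=[0,0,0,0,0],
)

```text
t: 1.72
ee_pos: [0.2604, -0.3905, 0.2422]
tcp_rot: [180.0, -0.0, 17.0]
ft_force: [1.2, 0.6, 0.9]
gripper_width: 0.085
grip_force: 0.0
```

>>> servo_tool(
  grip=[0.085,0.085,0.085,0.085,0.085],
  slide=[
    [0.0267,-0.0298,0],
    [0.0534,-0.0596,0],
    [0.08,-0.0894,0],
    [0.107,-0.119,0],
    [0.134,-0.149,0],
  ],
  twist=[0,0,0,0,0],
)

```text
t: 2.13
ee_pos: [0.345, -0.2087, 0.2426]
tcp_rot: [179.9, -0.0, 17.0]
ft_force: [0.9, -1.0, -0.7]
gripper_width: 0.0851
grip_force: 0.0
```

>>> servo_tool(
  grip=[0.085,0.085,0.085,0.085,0.085],
  slide=[
    [0.0267,-0.0298,0],
    [0.0534,-0.0596,0],
    [0.08,-0.0894,0],
    [0.107,-0.119,0],
    [0.134,-0.149,0],
  ],
  twist=[0,0,0,0,0],
)

```text
t: 2.55
ee_pos: [0.4297, -0.0268, 0.2427]
tcp_rot: [180.0, -0.1, 17.0]
ft_force: [0.6, -0.5, 0.9]
gripper_width: 0.0845
grip_force: 0.0
```

>>> servo_tool(
  grip=[0.085,0.085,0.085,0.085,0.085],
  slide=[
    [0.025,-0.028,0.015],
    [0.05,-0.056,0.03],
    [0.075,-0.085,0.045],
    [0.1,-0.114,0.06],
    [0.125,-0.142,0.075],
  ],
  twist=[1,2,3,4,5.1],
)

```text
t: 2.97
ee_pos: [0.5077, 0.1458, 0.1668]
tcp_rot: [180.0, -0.0, 11.9]
ft_force: [0.3, -0.5, -0.6]
gripper_width: 0.085
grip_force: 0.0
```

>>> servo_tool(
  grip=[0.06,0.06,0.06,0.06],
  slide=[
    [0.0105,-0.0095,0.015],
    [0.0105,-0.0095,0.015],
    [0.0105,-0.0095,0.015],
    [0.0105,-0.0095,0.015],
  ],
  twist=[0,0,0,0],
)

```text
t: 3.3
ee_pos: [0.5155, 0.1546, 0.1527]
tcp_rot: [180.0, 0.0, 11.9]
ft_force: [0.1, -0.2, 0.1]
gripper_width: 0.0602
grip_force: 0.0
```

```bash
python3 - <<'E'
from h import *
s=sense();print(np.round(s["ee_pos"],4),np.round(s["tcp_rot"],2),np.round(s["ft_force"],2))
im=cam("wrist")
p0=(.547,.1635,np.radians(11.9))
for d in silhouettes("carrier","wrist"):
    c=np.argwhere(d["pixels"]).mean(0)[::-1];print(round(d["p"],2),d["pixels"].sum(),c,ray(im,*c,.01))
L=[d for d in silhouettes("carrier","wrist") if np.linalg.norm(ray(im,*np.argwhere(d["pixels"]).mean(0)[::-1],.01)[:2]-p0[:2])<.04]
if L:
    p,f=fit([(im,L[0]["pixels"].astype(np.float32))],CAR,p0);print(np.round(p[:2],4),np.degrees(p[2]),f)
v=im["pixels"][:,:,::-1].copy()
for q,col in ((p0,(0,0,255)),(p if L else p0,(0,255,0))):
    m=(render(im,CAR,q)>.5).astype(np.uint8);cv2.drawContours(v,cv2.findContours(m,0,2)[0],-1,col,1)
cv2.imwrite("pics/w1.png",cv2.resize(v,(800,600),interpolation=cv2.INTER_CUBIC))
E
```

```text
[0.5155 0.1546 0.1527] [179.98   0.    11.91] [ 0.1  -0.21  0.06]
0.86 2997 [138.14114114 238.02235569] [0.4225337  0.27038038 0.01      ]
0.69 2748 [259.87299854 318.68449782] [0.34078858 0.11501116 0.01      ]
0.59 6566 [255.09457813 142.85074627] [0.54980864 0.16427297 0.01      ]
0.19 4015 [498.21344956 216.65703611] [ 0.53399165 -0.16727475  0.01      ]
[0.5473 0.1639] 12.149469717401786 0.026509670540690422
```

View pics/w1.png

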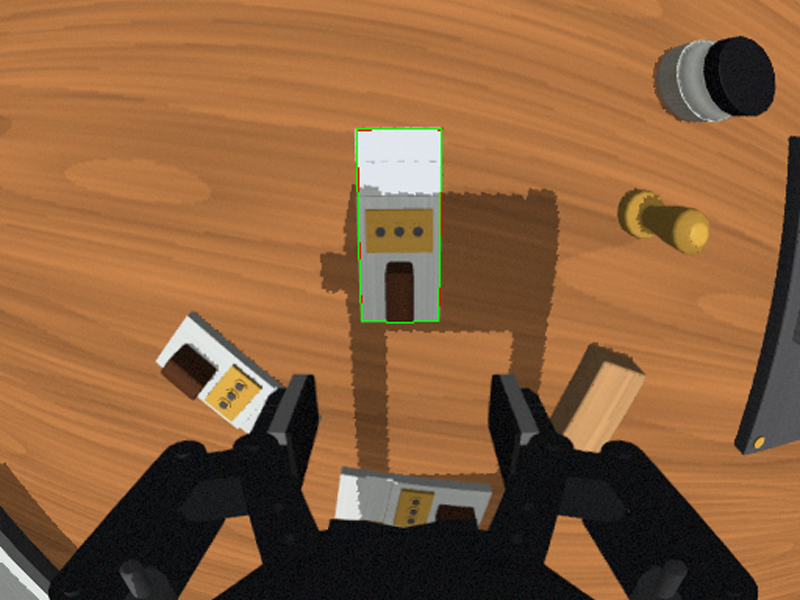

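The wrist picture shows the carrier at (400,225) of 800x600. The refined fit outlines it exactly. Descending.

>>> servo_tool(
  grip=[0.045,0.045,0.045,0.045,0.045],
  slide=[
    [-0.0016,-0.0021,0.03],
    [-0.0016,-0.0021,0.06],
    [-0.0016,-0.0021,0.09],
    [-0.0016,-0.0021,0.113],
    [-0.0016,-0.0021,0.127],
  ],
  twist=[-0.25,-0.25,-0.25,-0.25,-0.25],
)

```text
t: 3.87
ee_pos: [0.5121, 0.1556, 0.0232]
tcp_rot: [180.0, 0.1, 12.1]
ft_force: [-0.2, -1.4, -0.3]
gripper_width: 0.045
grip_force: 0.0
```

>>> servo_tool(
  grip=[0.01,0.01,0.01,0.01,0.01],
  slide=[
    [0,0,0],
    [0,0,0],
    [0,0,0],
    [0,0,0],
    [0,0,0],
  ],
  twist=[0,0,0,0,0],
  force=50,
)

```text
t: 4.28
ee_pos: [0.5146, 0.1569, 0.0269]
tcp_rot: [180.0, -0.1, 12.1]
ft_force: [-0.4, 0.3, -1.9]
gripper_width: 0.015
grip_force: 52.5
```

>>> servo_tool(
  grip=[0.01,0.01,0.01],
  slide=[
    [0,0,0],
    [0,0,0],
    [0,0,0],
  ],
  twist=[0,0,0],
)

```text
t: 4.53
ee_pos: [0.5145, 0.1569, 0.0266]
tcp_rot: [180.0, -0.1, 12.2]
ft_force: [-1.4, -1.6, 7.3]
gripper_width: 0.0148
grip_force: 53.7
```

>>> servo_tool(
  grip=[0.01,0.01,0.01,0.01,0.01],
  slide=[
    [0,0,-0.01],
    [0,0,-0.035],
    [0,0,-0.07],
    [0,0,-0.105],
    [0,0,-0.135],
  ],
  twist=[0,0,0,0,0],
)

```text
t: 4.95
ee_pos: [0.5135, 0.1569, 0.163]
tcp_rot: [-180.0, -0.0, 12.2]
ft_force: [1.2, 0.7, -1.9]
gripper_width: 0.0152
grip_force: 52.5
```

```bash
python3 - <<'E'
from h import *
s=sense();print(np.round(s["ee_pos"],4),np.round(s["tcp_rot"],2),np.round(s["ft_force"],2),s["gripper_width"])
T=np.array([.575,-.200]);
yaw=np.radians(s["tcp_rot"][2]);d=np.array([.4611,-.2342])-s["ee_pos"][:2]
print(d@[np.cos(yaw),np.sin(yaw)],d@[np.sin(yaw),-np.cos(yaw)])
E
```

```text
[0.5135 0.1569 0.163 ] [-1.800e+02 -5.000e-02  1.216e+01] [ 1.21  0.73 -1.95] 0.015181614378153352
-0.13357684386279495 0.3712765000410899
```

>>> servo_tool(
  grip=[0.01,0.01,0.01,0.01,0.01],
  slide=[
    [-0.013,0.037,0],
    [-0.027,0.074,0],
    [-0.04,0.111,0],
    [-0.054,0.148,0],
    [-0.067,0.185,0],
  ],
  twist=[0,0,0,0,0],
)

```text
t: 5.37
ee_pos: [0.4862, -0.0396, 0.1609]
tcp_rot: [180.0, -0.0, 12.2]
ft_force: [1.5, -0.4, -2.7]
gripper_width: 0.0146
grip_force: 52.6
```

>>> servo_tool(
  grip=[0.01,0.01,0.01,0.01,0.01],
  slide=[
    [-0.013,0.037,0],
    [-0.027,0.074,0],
    [-0.04,0.111,0],
    [-0.054,0.148,0],
    [-0.067,0.186,0],
  ],
  twist=[-0.5,-1,-1.5,-2,-2.6],
)

```text
t: 5.78
ee_pos: [0.4598, -0.2357, 0.1609]
tcp_rot: [180.0, -0.0, 14.8]
ft_force: [1.5, -0.4, -1.0]
gripper_width: 0.0148
grip_force: 52.6
```

>>> servo_tool(
  grip=[0.01,0.01,0.01],
  slide=[
    [0,0,0],
    [0,0,0],
    [0,0,0],
  ],
  twist=[0,0,0],
)

```text
t: 6.03
ee_pos: [0.4604, -0.234, 0.1604]
tcp_rot: [-180.0, 0.0, 14.7]
ft_force: [0.2, 1.0, -1.9]
gripper_width: 0.0153
grip_force: 52.6
```

```bash
python3 - <<'E'
from h import *
s=sense();print(np.round(s["ee_pos"],4),np.round(s["tcp_rot"],2),np.round(s["ft_force"],2),s["gripper_width"])
ims={c:cam(c) for c in("wrist","side","scene")}
pj=(.581,-.1985,np.radians(14.75))
v=ims["wrist"]["pixels"][:,:,::-1].copy()
m=(render(ims["wrist"],JIG[:1],pj)>.5).astype(np.uint8);cv2.drawContours(v,cv2.findContours(m,0,2)[0],-1,(0,255,0),1)
m=(render(ims["wrist"],JIG[1:],pj)>.5).astype(np.uint8);cv2.drawContours(v,cv2.findContours(m,0,2)[0],-1,(0,0,255),1)
# expected carrier held
y=np.radians(s["tcp_rot"][2]);pc=(s["ee_pos"][0]+.035*np.cos(y),s["ee_pos"][1]+.035*np.sin(y),y)
m=(render(ims["wrist"],CAR[:1],pc,s["ee_pos"][2]-.026)>.5).astype(np.uint8);cv2.drawContours(v,cv2.findContours(m,0,2)[0],-1,(255,0,255),1)
cv2.imwrite("pics/w2.png",cv2.resize(v,(800,600),interpolation=cv2.INTER_CUBIC))
for t,z in(("fence",.027),("holddown",.04),("jig",.02)):
  for c in ims:
    for d in find_in(t,c)[:2]:
        P=np.array(d["xyz"]);r=P[:2]-pj[:2];a=pj[2]
        print(t,c,round(d["p"],2),np.round(P,3),"jig mm",np.round(1e3*np.array([r@[np.cos(a),np.sin(a)],r@[-np.sin(a),np.cos(a)]])))
for c in ims:
    b=[d for d in silhouettes("jig",c) if d["pixels"].sum()>3000]
    print(c,[(round(d["p"],2),d["pixels"].sum()) for d in b])
E
```

```text
[ 0.4604 -0.234   0.1604] [-179.96    0.     14.69] [ 0.23  0.97 -1.9 ] 0.015254465613966182
fence wrist 0.76 [ 0.581 -0.192  0.022] jig mm [2. 6.]
fence side 0.78 [ 0.584 -0.22   0.019] jig mm [ -2. -22.]
fence scene 0.83 [ 0.624 -0.182  0.018] jig mm [45.  5.]
holddown wrist 0.64 [ 0.604 -0.194  0.051] jig mm [23. -2.]
holddown side 0.65 [ 0.626 -0.189  0.048] jig mm [45. -2.]
holddown scene 0.58 [ 0.624 -0.189  0.047] jig mm [44. -2.]
jig wrist 0.73 [ 0.586 -0.191  0.017] jig mm [7. 6.]
jig side 0.76 [ 0.59  -0.222  0.021] jig mm [  2. -25.]
jig side 0.66 [ 0.422 -0.008  0.03 ] jig mm [-105.  225.]
jig scene 0.69 [ 0.624 -0.186  0.019] jig mm [45.  1.]
wrist [(0.6, np.int64(10916))]
side []
scene [(0.78, np.int64(3544))]
```

View pics/w2.png

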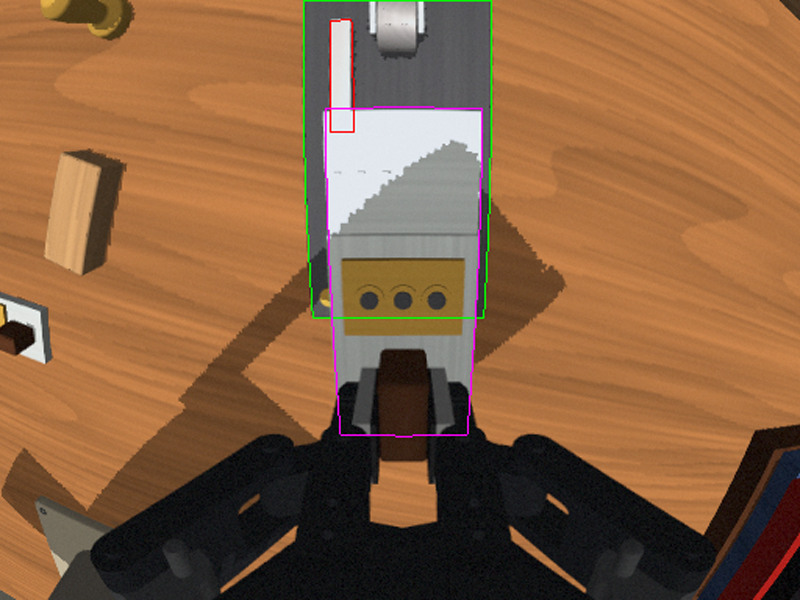

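The wrist picture confirms the hold: the plate lies exactly in the expected outline (325-482 wide). The jig outline and fence bar (340,75) agree within about 1 mm. Lowering to the bed.

>>> servo_tool(
  grip=[0.01,0.01,0.01,0.01,0.01],
  slide=[
    [0,0,0.035],
    [0,0,0.07],
    [0,0,0.095],
    [0,0,0.108],
    [0,0,0.112],
  ],
  twist=[0,0,0,0,0],
)

```text
t: 7.2
ee_pos: [0.4585, -0.233, 0.0463]
tcp_rot: [-179.8, 0.2, 14.8]
ft_force: [-12.2, 7.4, 26.0]
gripper_width: 0.0148
grip_force: 57.0
```

>>> servo_tool(
  grip=[0.01,0.01,0.01,0.01],
  slide=[
    [0,0,0.0005],
    [0,0,0.001],
    [0,0,0.0015],
    [0,0,0.0015],
  ],
  twist=[0,0,0,0],
)

```text
t: 7.53
ee_pos: [0.4609, -0.2343, 0.0471]
tcp_rot: [180.0, -0.0, 14.8]
ft_force: [0.1, -0.6, -1.0]
gripper_width: 0.0149
grip_force: 53.0
```

>>> servo_tool(
  grip=[0.01,0.01,0.01,0.01],
  slide=[
    [0,0,0.0005],
    [0,0,0.001],
    [0,0,0.001],
    [0,0,0.001],
  ],
  twist=[0,0,0,0],
)

```text
t: 7.87
ee_pos: [0.461, -0.2343, 0.0463]
tcp_rot: [180.0, -0.0, 14.8]
ft_force: [-0.4, 0.5, 3.4]
gripper_width: 0.0149
grip_force: 53.8
```

>>> servo_tool(
  grip=[0.01,0.01,0.01,0.01,0.01],
  slide=[
    [0.005,0,0],
    [0.01,0,0],
    [0.015,0,0],
    [0.02,0,0],
    [0.022,0,0],
  ],
  twist=[0,0,0,0,0],
)

```text
t: 8.28
ee_pos: [0.4823, -0.2289, 0.0463]
tcp_rot: [180.0, 0.0, 14.8]
ft_force: [-4.6, -1.2, 7.6]
gripper_width: 0.0152
grip_force: 54.4
```

>>> servo_tool(
  grip=[0.01,0.01,0.01,0.01,0.01],
  slide=[
    [0,-0.0005,0],
    [0,-0.001,0],
    [0,-0.0015,0],
    [0,-0.002,0],
    [0,-0.002,0],
  ],
  twist=[0,0,0,0,0],
)

```text
t: 8.7
ee_pos: [0.482, -0.227, 0.0464]
tcp_rot: [179.9, -0.1, 14.8]
ft_force: [2.3, -2.5, 3.8]
gripper_width: 0.015
grip_force: 53.9
```

```bash
cat > st.py <<'E'
from h import *
pj=(.581,-.1985,np.radians(14.75))
s=sense();a=pj[2];c,sn=np.cos(a),np.sin(a)
R=np.array([[c,sn],[-sn,c]]);d=R@(np.array(s["ee_pos"][:2])-pj[:2])*1e3
print("front x %.1f  y %.1f  tcpz %.1f yaw %.2f"%(d[0]+95,d[1],s["ee_pos"][2]*1e3,s["tcp_rot"][2]),"F jig",np.round([*(R@s["ft_force"][:2]),s["ft_force"][2]],1),"T",np.round(s["wrist_torque"],2),"t",s["t"])
E
python3 - <<'E'
import st
from h import *
im=cam("wrist");v=im["pixels"][:,:,::-1]
cv2.imwrite("pics/w3.png",cv2.resize(v[0:230,110:400],(800,634),interpolation=cv2.INTER_CUBIC)[:600])
for xx in (-4,2,8,14,20,26,32):
    print(xx,np.round((proj(im,place(np.array([[xx/1e3,0,.02+.01],[xx/1e3,.025,.034],[xx/1e3,0,.063]]),st.pj))-[110,0])*800/290).tolist())
E
```

```text
front x -8.0  y -2.3  tcpz 46.4 yaw 14.75 F jig [ 1.6 -3.   3.8] T [-0.52 -0.15  0.01] t 8.7
-4 [[394.0, 165.0], [251.0, 167.0], [391.0, 139.0]]
2 [[394.0, 133.0], [251.0, 134.0], [391.0, 98.0]]
8 [[394.0, 101.0], [251.0, 101.0], [391.0, 58.0]]
14 [[394.0, 69.0], [251.0, 69.0], [391.0, 18.0]]
20 [[394.0, 38.0], [251.0, 38.0], [391.0, -20.0]]
26 [[394.0, 8.0], [252.0, 7.0], [391.0, -57.0]]
32 [[394.0, -22.0], [252.0, -23.0], [391.0, -93.0]]
```

View pics/w3.png

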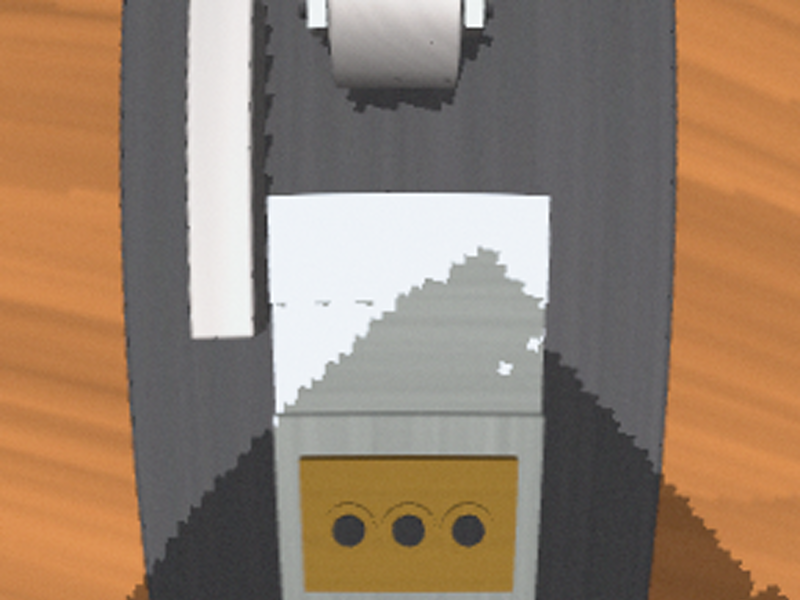

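The picture shows the plate front at row 195, 2-3 mm off the fence face (253). The roller's front edge is at row 88, so the stop face is near jig x 54. Next: forward to just before the roller, then feel for the fence.

>>> servo_tool(
  grip=[0.01,0.01,0.01,0.01,0.01],
  slide=[
    [0.004,-0.0005,0],
    [0.008,-0.001,0],
    [0.012,-0.001,0],
    [0.015,-0.001,0],
    [0.015,-0.001,0],
  ],
  twist=[0,0,0,0,0],
)

```text
t: 9.17
ee_pos: [0.4951, -0.2219, 0.0463]
tcp_rot: [-180.0, 0.1, 14.8]
ft_force: [-5.8, -1.8, 12.3]
gripper_width: 0.0148
grip_force: 55.1
```

>>> servo_tool(
  grip=[0.01,0.01,0.01],
  slide=[
    [0,-0.0004,0],
    [0,-0.0004,0],
    [0,-0.0004,0],
  ],
  twist=[0,0,0],
)

```text
t: 9.42
ee_pos: [0.4951, -0.2219, 0.0463]
tcp_rot: [180.0, 0.1, 14.7]
ft_force: [-4.5, -4.5, 9.9]
gripper_width: 0.015
grip_force: 54.7
```

>>> servo_tool(
  grip=[0.01,0.01,0.01],
  slide=[
    [0,-0.0004,0],
    [0,-0.0004,0],
    [0,-0.0004,0],
  ],
  twist=[0,0,0],
)

```text
t: 9.67
ee_pos: [0.4952, -0.2217, 0.0464]
tcp_rot: [180.0, 0.0, 14.7]
ft_force: [-2.3, -3.3, 8.5]
gripper_width: 0.015
grip_force: 54.6
```

>>> servo_tool(
  grip=[0.01,0.01,0.01],
  slide=[
    [0,-0.0004,0],
    [0,-0.0004,0],
    [0,-0.0004,0],
  ],
  twist=[0,0,0],
)

```text
t: 9.92
ee_pos: [0.4953, -0.2212, 0.0464]
tcp_rot: [179.9, 0.0, 14.7]
ft_force: [-1.8, -4.1, 7.4]
gripper_width: 0.0148
grip_force: 54.4
```

```bash
python3 -c "import st"
```

```text
front x 6.4  y -0.2  tcpz 46.4 yaw 14.74 F jig [-2.8 -3.5  7.4] T [-0.64  0.36 -0.05] t 9.9167
```

>>> servo_tool(
  grip=[0.01,0.01,0.01],
  slide=[
    [0,-0.0004,-0.0002],
    [0,-0.0004,-0.0002],
    [0,-0.0004,-0.0002],
  ],
  twist=[0,0,0],
)

```text
t: 10.17
ee_pos: [0.4953, -0.221, 0.0464]
tcp_rot: [179.9, 0.0, 14.7]
ft_force: [-0.3, -4.6, 5.3]
gripper_width: 0.0151
grip_force: 54.1
```

>>> servo_tool(
  grip=[0.01,0.01,0.01],
  slide=[
    [0,-0.0004,0],
    [0,-0.0004,0],
    [0,-0.0004,0],
  ],
  twist=[0,0,0],
)

```text
t: 10.42
ee_pos: [0.4952, -0.2209, 0.0464]
tcp_rot: [179.9, -0.0, 14.7]
ft_force: [-0.6, -5.4, 3.5]
gripper_width: 0.0151
grip_force: 53.9
```

>>> servo_tool(
  grip=[0.01,0.01,0.01],
  slide=[
    [0,-0.0004,0],
    [0,-0.0004,0],
    [0,-0.0004,0],
  ],
  twist=[0,0,0],
)

```text
t: 10.67
ee_pos: [0.4952, -0.2208, 0.0464]
tcp_rot: [179.9, -0.0, 14.7]
ft_force: [0.0, -8.2, 3.2]
gripper_width: 0.0152
grip_force: 53.8
```

```bash
python3 -c "import st"
```

```text
front x 6.3  y 0.3  tcpz 46.4 yaw 14.71 F jig [-2.1 -7.9  3.2] T [-1.34  0.06 -0.26] t 10.6667
```

>>> servo_tool(
  grip=[0.01,0.01,0.01,0.01,0.01],
  slide=[
    [0,0.001,0],
    [0.002,0.001,0],
    [0.004,0.001,0],
    [0.006,0.001,0],
    [0.008,0.001,0],
  ],
  twist=[0,0,0,0,0],
)

```text
t: 11.08
ee_pos: [0.5017, -0.2193, 0.0464]
tcp_rot: [180.0, 0.2, 14.7]
ft_force: [-8.4, -5.2, 12.6]
gripper_width: 0.015
grip_force: 55.0
```

>>> servo_tool(
  grip=[0.01,0.01,0.01,0.01,0.01],
  slide=[
    [0.0015,0,0],
    [0.003,0,0],
    [0.0045,0,0],
    [0.006,0,0],
    [0.0075,0,0],
  ],
  twist=[0,0,0,0,0],
  force=70,
)

```text
t: 11.5
ee_pos: [0.5073, -0.2179, 0.0464]
tcp_rot: [-180.0, 0.4, 14.7]
ft_force: [-18.2, -7.0, 18.5]
gripper_width: 0.0148
grip_force: 69.5
```

```bash
python3 -c "import st"
```

```text
front x 18.8  y 0.0  tcpz 46.4 yaw 14.71 F jig [-19.4  -2.1  18.5] T [-1.15  2.66 -0.06] t 11.5
```

>>> servo_tool(
  grip=[0.01,0.01,0.01,0.01,0.01],
  slide=[
    [0.001,0,0],
    [0.002,0,0],
    [0.003,0,0],
    [0.004,0,0],
    [0.005,0,0],
  ],
  twist=[0,0,0,0,0],
)

```text
t: 11.92
ee_pos: [0.5127, -0.2165, 0.0464]
tcp_rot: [-180.0, 0.3, 14.7]
ft_force: [-14.2, -6.4, 16.9]
gripper_width: 0.0145
grip_force: 69.1
```

>>> servo_tool(
  grip=[0.01,0.01,0.01,0.01,0.01],
  slide=[
    [0.001,0,0],
    [0.002,0,0],
    [0.003,0,0],
    [0.004,0,0],
    [0.005,0,0],
  ],
  twist=[0,0,0,0,0],
)

```text
t: 12.33
ee_pos: [0.5177, -0.2152, 0.0464]
tcp_rot: [-180.0, 0.3, 14.7]
ft_force: [-13.9, -7.5, 16.1]
gripper_width: 0.0151
grip_force: 69.0
```

```bash
python3 -c "import st"
```

```text
front x 29.5  y -0.0  tcpz 46.4 yaw 14.71 F jig [-15.4  -3.7  16.1] T [-1.07  2.21 -0.09] t 12.3333
```

>>> servo_tool(
  grip=[0.01,0.01,0.01,0.01,0.01],
  slide=[
    [0.0015,0,-0.0003],
    [0.003,0,-0.0005],
    [0.0045,0,-0.0005],
    [0.006,0,-0.0005],
    [0.0075,0,-0.0005],
  ],
  twist=[0,0,0,0,0],
)

```text
t: 12.75
ee_pos: [0.5249, -0.2133, 0.0464]
tcp_rot: [-180.0, 0.3, 14.7]
ft_force: [-12.4, -7.9, 10.9]
gripper_width: 0.0145
grip_force: 68.4
```

>>> servo_tool(
  grip=[0.01,0.01,0.01,0.01,0.01],
  slide=[
    [0.001,0,0],
    [0.002,0,0],
    [0.003,0,0],
    [0.004,0,0],
    [0.005,0,0],
  ],
  twist=[0,0,0,0,0],
)

```text
t: 13.17
ee_pos: [0.5297, -0.2121, 0.0464]
tcp_rot: [-180.0, 0.3, 14.7]
ft_force: [-12.5, -7.0, 11.5]
gripper_width: 0.0147
grip_force: 68.4
```

```bash
python3 -c "import st"
```

```text
front x 41.9  y -0.0  tcpz 46.4 yaw 14.71 F jig [-13.8  -3.6  11.5] T [-1.25  1.87 -0.11] t 13.1667
```

>>> servo_tool(
  grip=[0.01,0.01,0.01,0.01],
  slide=[
    [0.0007,0,-0.0002],
    [0.0014,0,-0.0002],
    [0.002,0,-0.0002],
    [0.003,0,-0.0002],
  ],
  twist=[0,0,0,0],
)

```text
t: 13.5
ee_pos: [0.5325, -0.2113, 0.0464]
tcp_rot: [-180.0, 0.3, 14.7]
ft_force: [-10.8, -8.1, 10.3]
gripper_width: 0.0145
grip_force: 68.3
```

>>> servo_tool(
  grip=[0.01,0.01,0.01],
  slide=[
    [0.0007,0,0],
    [0.0014,0,0],
    [0.002,0,0],
  ],
  twist=[0,0,0],
)

```text
t: 13.75
ee_pos: [0.5347, -0.2107, 0.0464]
tcp_rot: [180.0, 0.3, 14.7]
ft_force: [-10.2, -7.9, 9.2]
gripper_width: 0.0144
grip_force: 68.2
```

>>> servo_tool(
  grip=[0.01,0.01,0.01],
  slide=[
    [0.0007,0,0],
    [0.0014,0,0],
    [0.002,0,0],
  ],
  twist=[0,0,0],
)

```text
t: 14.0
ee_pos: [0.5368, -0.2102, 0.0464]
tcp_rot: [180.0, 0.2, 14.7]
ft_force: [-8.1, -7.1, 7.6]
gripper_width: 0.0147
grip_force: 68.1
```

```bash
python3 -c "import st"
```

```text
front x 49.3  y -0.1  tcpz 46.4 yaw 14.71 F jig [-9.6 -4.8  7.6] T [-1.3   1.29 -0.1 ] t 14.0
```

Force is falling as the roller starts into the groove. Continuing in smaller steps.

>>> servo_tool(
  grip=[0.01,0.01,0.01],
  slide=[
    [0.0005,0,0],
    [0.001,0,0],
    [0.0015,0,0],
  ],
  twist=[0,0,0],
)

```text
t: 14.25
ee_pos: [0.5384, -0.2098, 0.0464]
tcp_rot: [180.0, 0.2, 14.7]
ft_force: [-8.4, -6.7, 7.3]
gripper_width: 0.0149
grip_force: 68.1
```

>>> servo_tool(
  grip=[0.01,0.01,0.01],
  slide=[
    [0.0005,0,0],
    [0.001,0,0],
    [0.0015,0,0],
  ],
  twist=[0,0,0],
)

```text
t: 14.5
ee_pos: [0.5401, -0.2093, 0.0464]
tcp_rot: [180.0, 0.2, 14.7]
ft_force: [-6.5, -7.3, 6.8]
gripper_width: 0.0147
grip_force: 68.1
```

>>> servo_tool(
  grip=[0.01,0.01,0.01],
  slide=[
    [0.0003,0,0],
    [0.0006,0,0],
    [0.001,0,0],
  ],
  twist=[0,0,0],
)

```text
t: 14.75
ee_pos: [0.5409, -0.2091, 0.0464]
tcp_rot: [180.0, 0.2, 14.7]
ft_force: [-9.5, -8.0, 8.7]
gripper_width: 0.0146
grip_force: 68.3
```

```bash
python3 -c "import st"
```

```text
front x 53.5  y -0.1  tcpz 46.4 yaw 14.72 F jig [-11.2  -5.3   8.7] T [-1.26  1.37 -0.09] t 14.75
```

>>> servo_tool(
  grip=[0.01,0.01,0.01],
  slide=[
    [0.0003,0,0],
    [0.0006,0,0],
    [0.0006,0,0],
  ],
  twist=[0,0,0],
)

```text
t: 15.0
ee_pos: [0.5412, -0.2091, 0.0464]
tcp_rot: [180.0, 0.2, 14.7]
ft_force: [-9.2, -8.1, 9.6]
gripper_width: 0.0144
grip_force: 68.5
```

>>> servo_tool(
  grip=[0.01,0.01,0.01],
  slide=[
    [0.0003,0,0],
    [0.0006,0,0],
    [0.0006,0,0],
  ],
  twist=[0,0,0],
)

```text
t: 15.25
ee_pos: [0.5416, -0.209, 0.0464]
tcp_rot: [180.0, 0.3, 14.7]
ft_force: [-10.4, -8.6, 9.1]
gripper_width: 0.0148
grip_force: 68.6
```

```bash
python3 - <<'E'
import st
from h import *
a=cam("wrist")["pixels"];b=cam("side")["pixels"]
cr=lambda p,r0,r1,c0,c1,s:cv2.resize(p[r0:r1,c0:c1,::-1],s,interpolation=cv2.INTER_CUBIC)
cv2.imwrite("pics/w4.png",np.hstack([cr(a,0,230,150,360,(400,438)),cr(b,230,320,290,390,(400,438))]))
E
```

```text
front x 54.2  y -0.1  tcpz 46.4 yaw 14.71 F jig [-12.2  -5.7   9.1] T [-1.32  1.61 -0.06] t 15.25
```

View pics/w4.png

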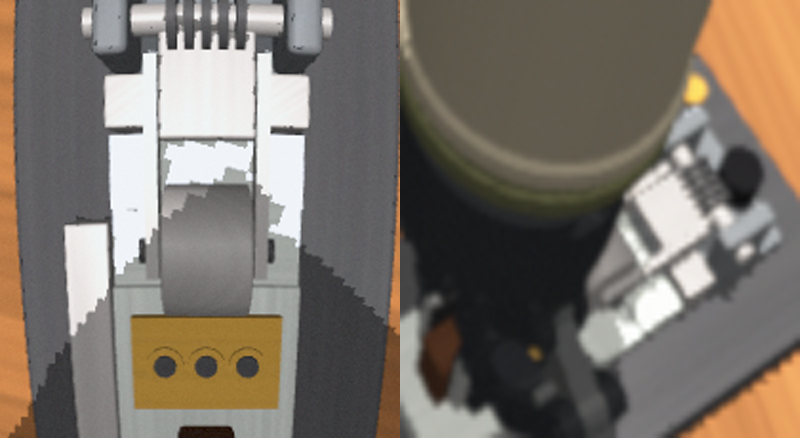

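The wrist picture shows the roller sunk into the groove zone (205,250). The plate front (row 135) is almost at the lugs (row 128), and the plate lies along the fence. Feeling on.

>>> servo_tool(
  grip=[0.01,0.01,0.01],
  slide=[
    [0.0003,0,-0.0002],
    [0.0006,0,-0.0002],
    [0.0006,0,-0.0002],
  ],
  twist=[0,0,0],
)

```text
t: 15.6
ee_pos: [0.5421, -0.2088, 0.0464]
tcp_rot: [180.0, 0.3, 14.7]
ft_force: [-9.7, -8.9, 7.3]
gripper_width: 0.0147
grip_force: 68.4
```

>>> servo_tool(
  grip=[0.01,0.01,0.01],
  slide=[
    [0.0003,0,0],
    [0.0006,0,0],
    [0.0006,0,0],
  ],
  twist=[0,0,0],
)

```text
t: 15.85
ee_pos: [0.5427, -0.2086, 0.0464]
tcp_rot: [180.0, 0.3, 14.7]
ft_force: [-10.3, -9.3, 7.6]
gripper_width: 0.0148
grip_force: 68.4
```

>>> servo_tool(
  grip=[0.01,0.01,0.01],
  slide=[
    [0.0003,0,0],
    [0.0006,0,0],
    [0.0006,0,0],
  ],
  twist=[0,0,0],
)

```text
t: 16.1
ee_pos: [0.5428, -0.2086, 0.0464]
tcp_rot: [-180.0, 0.3, 14.7]
ft_force: [-13.4, -9.5, 10.5]
gripper_width: 0.0141
grip_force: 68.6
```

```bash
python3 -c "import st"
```

```text
front x 55.5  y -0.1  tcpz 46.4 yaw 14.71 F jig [-15.4  -5.7  10.5] T [-1.44  1.91 -0.04] t 16.1
```

>>> servo_tool(
  grip=[0.01,0.01,0.01],
  slide=[
    [0.0003,0,0],
    [0.0006,0,0],
    [0.0006,0,0],
  ],
  twist=[0,0,0],
)

```text
t: 16.35
ee_pos: [0.5428, -0.2087, 0.0464]
tcp_rot: [-180.0, 0.4, 14.7]
ft_force: [-16.1, -10.1, 12.8]
gripper_width: 0.0146
grip_force: 69.0
```

```bash
python3 -c "import st"
```

```text
front x 55.5  y -0.1  tcpz 46.4 yaw 14.71 F jig [-18.1  -5.6  12.8] T [-1.52  2.37 -0.07] t 16.35
```

Stop face reached (no motion, force rising). Easing off in x, then pressing gently against the fence.

>>> servo_tool(
  grip=[0.01,0.01,0.01],
  slide=[
    [-0.001,-0.0003,-0.0003],
    [-0.001,-0.0006,-0.0003],
    [-0.001,-0.0006,-0.0003],
  ],
  twist=[0,0,0],
)

```text
t: 16.6
ee_pos: [0.5428, -0.2086, 0.0465]
tcp_rot: [179.9, 0.3, 14.7]
ft_force: [-7.8, -12.0, 2.8]
gripper_width: 0.0147
grip_force: 68.8
```

>>> servo_tool(
  grip=[0.01,0.01,0.01],
  slide=[
    [0,-0.0003,0],
    [0,-0.0006,0],
    [0,-0.0006,0],
  ],
  twist=[0,0,0],
)

```text
t: 16.85
ee_pos: [0.5428, -0.2086, 0.0465]
tcp_rot: [179.9, 0.2, 14.7]
ft_force: [-7.3, -14.7, 2.9]
gripper_width: 0.0146
grip_force: 68.7
```

```bash
python3 -c "import st"
```

```text
front x 55.5  y 0.0  tcpz 46.5 yaw 14.69 F jig [-10.8 -12.4   2.9] T [-2.29  1.08 -0.09] t 16.85
```

Both contacts are felt, but the low z moment suggests the plate bears only at the near end of the fence. Turning slightly towards it.

>>> servo_tool(
  grip=[0.01,0.01,0.01],
  slide=[
    [0,0,0],
    [0,0,0],
    [0,0,0],
  ],
  twist=[-0.2,-0.4,-0.4],
)

```text
t: 17.1
ee_pos: [0.5428, -0.2086, 0.0465]
tcp_rot: [179.9, 0.2, 15.1]
ft_force: [-7.5, -14.2, 2.9]
gripper_width: 0.0148
grip_force: 68.7
```

```bash
python3 -c "import st"
```

```text
front x 55.5  y 0.0  tcpz 46.5 yaw 15.07 F jig [-10.9 -11.8   2.9] T [-2.31  1.06 -0.45] t 17.1
```

>>> servo_tool(
  grip=[0.01,0.01,0.01],
  slide=[
    [0,0,0],
    [0,0,0],
    [0,0,0],
  ],
  twist=[-0.2,-0.4,-0.4],
)

```text
t: 17.35
ee_pos: [0.5427, -0.2086, 0.0465]
tcp_rot: [179.9, 0.2, 15.4]
ft_force: [-7.0, -13.6, 3.0]
gripper_width: 0.0144
grip_force: 69.1
```

```bash
python3 -c "import st"
```

```text
front x 55.4  y 0.0  tcpz 46.5 yaw 15.45 F jig [-10.3 -11.3   3. ] T [-2.25  1.07 -0.72] t 17.35
```

>>> servo_tool(
  grip=[0.01,0.01,0.01,0.01,0.01],
  slide=[
    [0,0,0],
    [0,0,0],
    [-0.0004,0.0007,0],
    [-0.0007,0.0014,0],
    [-0.0007,0.0014,0],
  ],
  twist=[0.2,0.4,0.4,0.4,0.4],
  force=40,
)

```text
t: 17.77
ee_pos: [0.5427, -0.2087, 0.0464]
tcp_rot: [-180.0, 0.2, 15.1]
ft_force: [-5.0, -7.4, 3.7]
gripper_width: 0.0146
grip_force: 68.9
```

```bash
python3 -c "import st"
```

```text
front x 55.4  y -0.1  tcpz 46.4 yaw 15.07 F jig [-6.7 -5.9  3.7] T [-1.24  0.81 -0.43] t 17.7667
```

>>> servo_tool(
  grip=[0.02,0.024,0.026,0.026,0.026],
  slide=[
    [0,0,0],
    [0,0,0],
    [0,0,0],
    [0,0,0],
    [0,0,0],
  ],
  twist=[0,0,0,0,0],
)

```text
t: 18.18
ee_pos: [0.5444, -0.2072, 0.0469]
tcp_rot: [-180.0, 0.0, 15.2]
ft_force: [0.2, 0.4, -0.2]
gripper_width: 0.0258
grip_force: 0.0
```

```bash
python3 -c "import st"
```

```text
front x 57.4  y 0.9  tcpz 46.9 yaw 15.17 F jig [ 0.3  0.3 -0.2] T [-0.02  0.01 -0.  ] t 18.1833
```

Free of the block. Retreating straight up and back.

>>> servo_tool(
  grip=[0.026,0.026,0.026,0.026,0.026],
  slide=[
    [0,0.0009,-0.01],
    [0,0.0009,-0.03],
    [0,0.0009,-0.06],
    [0,0.0009,-0.1],
    [0,0.0009,-0.14],
  ],
  twist=[0,0,0,0,0],
)

```text
t: 18.6
ee_pos: [0.544, -0.208, 0.1885]
tcp_rot: [-179.9, 0.1, 15.2]
ft_force: [1.2, -1.2, -0.4]
gripper_width: 0.0261
grip_force: 0.0
```

>>> servo_tool(
  grip=[0.026,0.026,0.026,0.026,0.026],
  slide=[
    [-0.03,0,0],
    [-0.06,0,0],
    [-0.08,0,0],
    [-0.08,0,0],
    [-0.08,0,0],
  ],
  twist=[0,0,0,0,0],
)

```text
t: 19.02
ee_pos: [0.4673, -0.2298, 0.1883]
tcp_rot: [179.9, -0.1, 15.1]
ft_force: [0.5, 0.3, 0.3]
gripper_width: 0.0259
grip_force: 0.0
```

```bash
python3 - <<'E'
import st
from h import *
im=cam("wrist");sd=cam("side");sc=cam("scene")
cr=lambda p,r0,r1,c0,c1,s:cv2.resize(p[r0:r1,c0:c1,::-1],s,interpolation=cv2.INTER_CUBIC)
cv2.imwrite("pics/w5.png",np.hstack([cr(im["pixels"],0,260,150,380,(400,452)),np.vstack([cr(sd["pixels"],225,325,290,405,(400,300)),cr(sc["pixels"],150,230,120,230,(400,290))])[:590][:452]]))
L=silhouettes("carrier","wrist")
j=np.array(place(np.array([[-.0045,0,.03]]),st.pj)[0])
for d in L:
    g=ray(im,*np.argwhere(d["pixels"]).mean(0)[::-1],.03)
    if np.linalg.norm(g[:2]-j[:2])<.05: print(round(d["p"],2),d["pixels"].sum(),g)
E
```

```text
front x -22.9  y -1.3  tcpz 188.3 yaw 15.08 F jig [0.6 0.1 0.3] T [0.03 0.01 0.02] t 19.0167
0.89 5196 [ 0.56820817 -0.20221772  0.03      ]
```

View pics/w5.png

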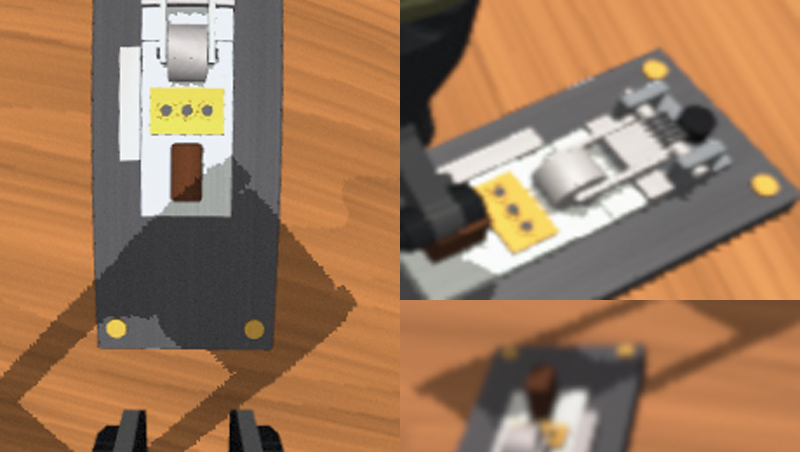

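The picture shows the plate's left edge (140) flush along the fence, its front against both lugs and the roller in the groove. Jar, stamp and block were not touched. Handing in.

```bash
python3 -c "
from bench import *
print(close_job())"
```

```text
the job is handed in; nothing more can be done
None
```

The carrier is in the jig: flat on the bed, flush to the fence, against the back stop with the roller in its groove. It is released, the job is handed in, and the jar, stamp and block were not touched.

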